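Point-and-check of the slide kit

ROBOT

A 6-joint arm with a two-finger parallel gripper is mounted at the origin on a cart in front of the work surface, level with it; the furniture and walls round the work are solid. World frame = base frame: x ahead of the robot, y to its left, z up, the work surface at z = 0. Lengths are in m, angles in rad, forces in N, time in s.
With the tool pointing down it reaches from about 0.35 to 0.775 m from the base axis. Payload 7.3 kg.
Tool frame: the origin (TCP) lies at the very end of the fingers, on their centre line; the grasp point (between the pads) lies grip_point_offset behind it (grip_point_offset is the distance from the TCP to the grasp point, in m); z points along the fingers, y is the direction in which the jaws open and shut (so a half turn about z gives the same grasp; the last joint's range is limited). The gripper opens to 92 mm and grips with 3 to 60 N. Pads are 19 mm wide; open, the fingers measure 130 mm over their backs; the gripper's body (75 mm by 190 mm) begins 47 mm behind the grasp point.
Start: joints at [1.094, 0.342, 1.524, -0, 1.275, -0.146], TCP at [0.171, 0.497, 0.227] pointing down, gripper open.
Joint ranges: [-2.53, 2.53], [-0.77, 2.02], [0.04, 2.7], [-1, 4.14], [0.28, 2.66], [-3.11, 3.11]. Speed limits (rad/s): [2.57, 2.57, 3.14, 3.14, 3.14, 3.14].

INTERFACE

Orientations are given as [roll, pitch, yaw] about the fixed x, y, z axes, in that order (R = Rz(yaw) Ry(pitch) Rx(roll)).
In Python, from cell import * gives the robot as it stands.
- The arm moves only by the shell command python3 -m inch 'ROWS' [OPENING] [FORCE]. ROWS is JSON, a list that holds one entry, the list of rows, each a list of 4 numbers: the shift along the tool's x, y, z in mm, then the turn about the tool's z in rad. In form: [[[x, y, z, roll], ...]]. A call has 1 to 10 rows; each row shifts and turns the commanded pose from where the row before left it, along the tool's axes as they then stand; what a row does not reach is not made up. A row lasts 1/8 s, in which the tool goes at most 62.5 mm and 10.7 degrees, less where a joint would pass 70% of its speed; a pose out of reach is approached as far as the arm can. A call with a gripper value outside its range is refused whole. OPENING is the closure, from -1 (fully open) to 1 (shut), set as the call begins (- or left out, the last holds). The fingers move at their own pace and stop on an object; FORCE is the grip in N (left out, the last holds). Time passes only in rows, so rows that do not move let the fingers close. It gives the time, the measured TCP pose, the force and the opening at its end, in the units of the state.
- observe(): the state, without advancing time (a new reading comes with each control period).
- read_camera(name): name is "scene" or "side" or "wrist"; returns a dict with "img" (480x640x3 uint8, blue, green, red), "fx", "fy", "cx", "cy" (pixels), "eye" and "rotation" of the camera in the world; the wrist camera has in their place "T_tool_cam" (4x4, takes a point from camera to tool coordinates, whose origin is the TCP and whose axes are the flange's). Camera axes: x right, y down, z forward; pixel columns grow to the right and rows downward; lengths in m; the calibration is good to about 2 mm. A picture is of the moment at which its call begins: read the wrist's pose just before it. There is no depth.
- hand_in(): hands the job in, once; it reports no verdict.
Trained networks look in the newest picture that a camera, given by its name, has taken for a name from the list of things; names that differ only in an ending like _2 or _b are one class to them, and where a whole thing is asked for, a point or a joint stands for the part that bears it (a point fixed in the world has none). Each returns a list of dicts, best first, with "conf" (0 to 1); they miss things now and then, are a little off and sometimes report something else, mostly with a low value. They report only what shows in the picture. A call takes as long as a camera call. They do not tell look-alikes from the thing itself.
- boxes_of(camera, label): "at" ([row, column] in pixels, amid what is visible of it).
- place_of(camera, label): "at" ([row, column] in pixels: a listed point, or the origin of a listed thing).
The state is a dict: "time": time; "qpos": joint angles; "qvel": joint speeds; "joint_efforts": joint torques, N m; "tool_pos": TCP position; "tool_rot": TCP orientation; "contact_force": force on the tool from outside, world axes, zero at the start; "torque": the same for the moment, N m; "opening": finger opening in m.
Only numpy, scipy, OpenCV 4.12 (cv2) and the standard library are available. Lean on these libraries where they do the work, as an engineer would, in place of code of your own. Each camera call takes 0.05 s, during which the arm holds its last target. There are 200 camera calls.

TASK

Do the point-and-check before a slide-making session: bring the fingertips about 2 cm above the middle of the dropper bottle and hold them there for at least a full second, then do the same over the slide case and then over the petri dish, without touching or shifting any of the items standing about. Then confirm the check by pressing the push button on the white check-off box, and let it come up again.

Things in the scene. Friction and masses are not known exactly. Their poses are not given: they have to be found in the camera images.
- dropper: slim white dropper bottle with a tapered nozzle, 28 mm across, 82 mm high, upright. Origin: centre of its underside. First to be pointed at. It stands loose on the worktop among the other five items, any of which may stand in any of six places. z is up.
- dropper_top (a point): tip of the dropper bottle's nozzle (centre of its top), 82 mm above the worktop
- case: oblong clear box with a flat white lid, holding microscope slides, 34 x 70 x 34 mm high, long side along its y. Origin: centre of its underside. Second to be pointed at. It stands loose on the worktop among the other five items, any of which may stand in any of six places. z is up.
- case_top (a point): centre of the slide case's lid, on its upper face, 34 mm above the worktop
- dish: low round petri dish, clear rim, 60 mm across, 14 mm high. Origin: centre of its underside. Third to be pointed at. It stands loose on the worktop among the other five items, any of which may stand in any of six places. z is up.
- dish_top (a point): centre of the petri dish at rim height, 14 mm above the worktop
- cup: bystander: round specimen cup with a screw lid, 54 mm across, 60 mm high, loose. Origin: centre of its underside
- reel: bystander: plain white reel of cotton, a squat cylinder with a hole in its top, 41 mm across, 40 mm high, loose. Origin: centre of its underside
- carton: bystander: closed carton of cover glasses, 48 x 74 x 49 mm high, loose. Origin: centre of its underside
- centrifuge: obstacle: closed bench centrifuge, a round drum about 260 mm across, straight-sided to 135 mm, with a conical lid up to 222 mm, fixed, standing between the six items (on its right, seen from the robot) and the check-off box (on its left): pass it on the robot's side or above it. Origin: centre of its underside
- check_box: check-off box: low white box 80 x 110 x 33 mm high, fixed to the worktop on the left, with one round push button in the middle of its top. Origin: centre of its underside
- check_top (a point): centre of the upper face of the push button: a black disc 36 mm across in a grey collar, 55 mm above the worktop when up; it is pressed straight down
- check (a joint): travel of the push button in m: 0 up, 0.006 fully down; a spring brings it up again, and about 4 N hold it fully down; it counts as pressed beyond 0.004
Mind the look-alikes: they are no part of the job. Leave any blue or turquoise look-alike of the dropper alone.

How it is judged:
By the outcome, as a careful person would: the job done as asked, in the order asked, and still so for the second after the job is handed in, with the robot touching nothing.
It also fails if it takes over 67 s, if anything falls off the work surface, if the arm or the gripper's body presses on something with over 40 N, if the wrist force passes 120 N, or if a joint passes its speed limit or range.

## Working session

There is one attempt and no reset: what is moved stays moved. The work goes in short steps, Python scripts to look and compute and a shell command to move; the robot and the scene stay as the last step left them, time stands still between calls to the robot, and variables do not carry over. Pictures are saved under pics/ and viewed, about 8 in all and at most 12, crops included, and the job is handed in when it is done.

```bash
mkdir -p pics
cat > h.py <<'E'
from cell import *
import numpy as np, cv2
def ray(c,at):
    d=np.array([(at[1]-c["cx"])/c["fx"],(at[0]-c["cy"])/c["fy"],1.0])
    return np.array(c["eye"]),np.array(c["rotation"])@d
def atz(c,at,z):
    e,d=ray(c,at); return e+d*(z-e[2])/d[2]
H=dict(dropper_top=.082,case_top=.034,dish_top=.014,check_top=.055,dropper=0,case=0,dish=0,cup=0,reel=0,carton=0,centrifuge=0,check_box=0)
E
python3 - <<'E'
from h import *
s=observe();print(s)
for n in ("scene","side"):
    c=read_camera(n);cv2.imwrite(f"pics/{n}0.png",c["img"]);print(n,np.round(c["eye"],3))
    for l,z in H.items():
        for r in place_of(n,l)[:3]:
            print(l,np.round(r["at"],0),round(r["conf"],2),np.round(atz(c,r["at"],z),3))
print(observe()["time"])
E
```

```text
{'time': 0.0, 'qpos': array([ 1.09397739e+00,  3.42734729e-01,  1.52500062e+00, -7.86312463e-06,
        1.27544422e+00, -1.45995242e-01]), 'qvel': array([-0.00052317, -0.0009233 , -0.00181677, -0.00130515,  0.00023521,
       -0.00028215]), 'joint_efforts': array([ 5.87968734e-04, -4.31235480e+01, -2.44225377e+01,  7.18339370e-02,
        5.57885470e-02, -1.25299903e-04]), 'tool_pos': array([0.17031821, 0.49616693, 0.22604448]), 'tool_rot': array([-3.14002153e+00, -2.23420736e-04,  2.81077108e+00]), 'contact_force': array([ 0.18321372, -0.90899087,  0.47973327]), 'torque': array([ 0.07009857,  0.01559217, -0.01253686]), 'opening': 0.09178288424915627}
scene [ 0.25  -0.593  0.829]Traceback (most recent call last):
  File "<stdin>", line 7, in <module>
  File "h.py", line 7, in atz
    e,d=ray(c,at); return e+d*(z-e[2])/d[2]
                                       ~^^^
IndexError: invalid index to scalar variable.
```

View pics/scene0.png

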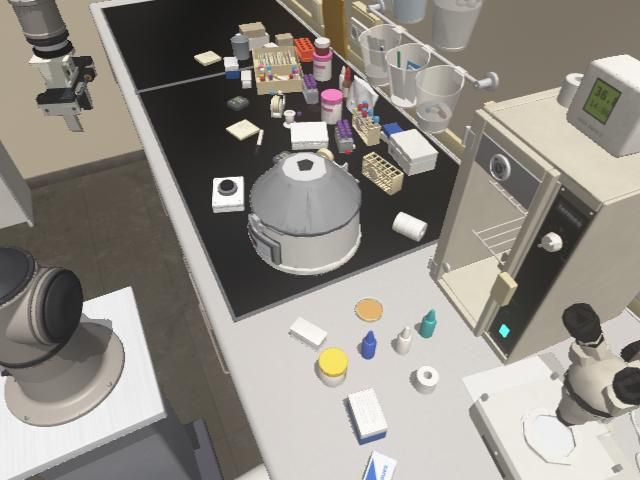

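The scene picture shows the white dropper at about (row 340, col 404), between the blue (345, 369) and turquoise (323, 428) look-alikes. The case is at (333, 308), the dish at (309, 369), the cup at (366, 333), the reel at (380, 427) and the carton at (415, 368). The button is at (186, 228), beyond the centrifuge.

```bash
python3 - <<'E'
import re
t=open('h.py').read()
t=t.replace('import numpy as np, cv2','import numpy as np, cv2\nfrom scipy.spatial.transform import Rotation as Ro\ndef mat(r):\n    r=np.array(r,float)\n    return r if r.shape==(3,3) else Ro.from_euler("xyz",r).as_matrix() if r.size==3 else Ro.from_quat(r).as_matrix()')
t=t.replace('np.array(c["rotation"])@d','mat(c["rotation"])@d')
open('h.py','w').write(t)
E
python3 - <<'E'
from h import *
for n in ("scene","side"):
    c=read_camera(n);cv2.imwrite(f"pics/{n}0.png",c["img"]);print(n,np.round(c["eye"],3),c["rotation"])
    for l,z in H.items():
        for r in place_of(n,l)[:3]:
            print(l,np.round(r["at"],0),round(r["conf"],2),np.round(atz(c,r["at"],z),3))
print(observe()["time"])
E
```

```text
scene [ 0.25  -0.593  0.829] [-2.39282681 -0.01095821 -0.46138223]
dropper_top [327. 409.] 0.76 [ 0.61  -0.247  0.082]
dropper_top [333. 369.] 0.69 [ 0.536 -0.224  0.082]
dropper_top [310. 432.] 0.68 [ 0.671 -0.235  0.082]
case_top [328. 308.] 0.76 [ 0.45  -0.138  0.034]
dish_top [309. 366.] 0.97 [ 0.586 -0.138  0.014]
check_top [182. 225.] 0.62 [0.437 0.343 0.055]
check_top [326. 405.] 0.62 [ 0.617 -0.23   0.055]
dropper [333. 427.] 0.87 [ 0.676 -0.237  0.   ]
dropper [350. 401.] 0.7 [ 0.606 -0.247  0.   ]
dropper [357. 370.] 0.54 [ 0.542 -0.232  0.   ]
case [341. 309.] 0.62 [ 0.448 -0.146  0.   ]
case [384. 422.] 0.24 [ 0.602 -0.327  0.   ]
dish [310. 364.] 0.96 [ 0.587 -0.129 -0.   ]
dish [200. 228.] 0.36 [0.435 0.334 0.   ]
cup [375. 333.] 0.73 [ 0.457 -0.234  0.   ]
reel [353. 403.] 0.15 [ 0.605 -0.254  0.   ]
carton [423. 365.] 0.71 [ 0.467 -0.342  0.   ]
centrifuge [373. 334.] 0.73 [ 0.46  -0.232  0.   ]
check_box [202. 228.] 0.73 [0.431 0.325 0.   ]
side [ 0.712 -0.546  0.931] [-2.53391290e+00 -1.45916128e-03  2.28939506e-01]
dropper_top [341. 270.] 0.65 [ 0.543 -0.223  0.082]
dropper_top [361. 332.] 0.55 [ 0.674 -0.236  0.082]
dropper_top [360. 299.] 0.52 [ 0.61  -0.248  0.082]
case_top [305. 243.] 0.59 [ 0.448 -0.136  0.034]
dish_top [324. 311.] 0.71 [ 0.607 -0.139  0.014]
check_top [153. 294.] 0.66 [0.444 0.343 0.055]
dropper [376. 335.] 0.76 [ 0.683 -0.237  0.   ]
dropper [356. 274.] 0.71 [ 0.544 -0.224  0.   ]
dropper [374. 297.] 0.49 [ 0.604 -0.251  0.   ]
case [313. 243.] 0.75 [ 0.446 -0.141  0.   ]
dish [326. 306.] 0.57 [ 0.596 -0.139  0.   ]
cup [349. 235.] 0.94 [ 0.455 -0.228  0.   ]
reel [412. 289.] 0.95 [ 0.607 -0.33   0.   ]
carton [404. 224.] 0.65 [ 0.472 -0.346  0.   ]
check_box [167. 294.] 0.77 [0.44  0.343 0.   ]
1.4
```

View pics/side0.png

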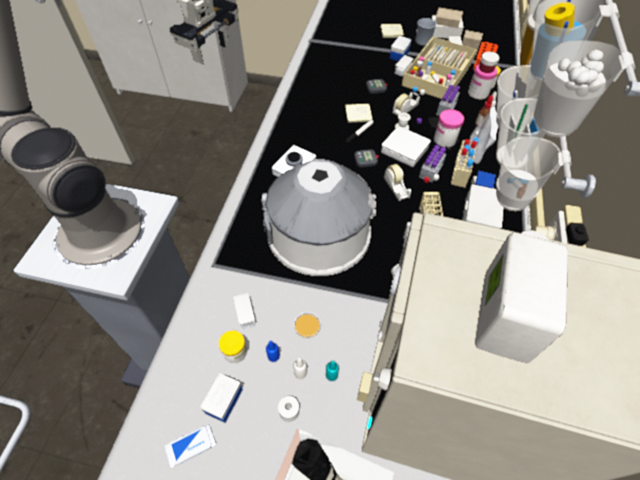

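The side picture agrees with the scene: white dropper at (367, 300), dish (325, 307), case (309, 244), button (155, 294). The white dropper comes out at about (0.609, -0.248) from both cameras. I start by rising, turning and closing the fingers.

```bash
python3 -m inch '[[[0,0,-12,0.18],[0,0,-12,0.18],[0,0,-12,0.18],[0,0,-12,0.18],[0,0,-12,0.18],[0,0,-12,0.18],[0,0,-12,0.18],[0,0,-12,0.18]]]' 1 5
cat >> h.py <<'E'
def go(t):
    s=observe(); R=mat(s["tool_rot"]); return np.round(R.T@(np.array(t)-s["tool_pos"])*1000,1), np.round(s["tool_pos"],4), np.round(s["tool_rot"],3), round(s["time"],2)
E
python3 - <<'E'
from h import *
for n,a in (("scene",(162,305)),("side",(174,320))):
    c=read_camera(n); print(atz(c,a,.222))
c=read_camera("wrist"); print(np.round(c["T_tool_cam"],3),c["fx"])
print(go([.609,-.248,.30]))
E
```

```text
time: 2.4
tool_pos: [0.1704, 0.4965, 0.3231]
tool_rot: [3.142, -0.0, 1.365]
contact_force: [-1.9, 0.1, 0.0]
opening: 0.0163
[0.57129438 0.12988442 0.222     ]
[0.56656978 0.12236274 0.222     ]
[[ 0.001 -0.97  -0.244  0.065]
 [ 1.     0.001  0.001  0.001]
 [-0.    -0.244  0.97  -0.157]
 [ 0.     0.     0.     1.   ]] 331.78730314209116
(array([-644.6,  575.6,   22.5]), array([0.1706, 0.4967, 0.3231]), array([ 3.141e+00, -1.000e-03,  1.374e+00]), 2.55)
```

```bash
python3 -m inch '[[[-43,38,0,0],[-43,38,0,0],[-43,38,0,0],[-43,38,0,0],[-43,38,0,0],[-43,38,0,0],[-43,38,0,0],[-43,38,0,0]]]'
python3 -m inch '[[[-43,38,0,0],[-43,38,0,0],[-43,38,0,0],[-43,38,0,0],[-43,38,0,0],[-43,38,5,0],[0,0,5,0],[0,0,0,0]]]'
cat >> h.py <<'E'
def wrist():
    s=observe(); c=read_camera("wrist"); T=np.array(c["T_tool_cam"]); R=mat(s["tool_rot"])
    c["eye"]=s["tool_pos"]+R@T[:3,3]; c["rotation"]=R@T[:3,:3]; return c
E
python3 - <<'E'
from h import *
c=wrist(); cv2.imwrite("pics/w1.png",c["img"])
for l in ("dropper_top","case_top","dish_top","dropper","case","dish"):
    for r in place_of("wrist",l)[:3]:
        print(l,np.round(r["at"],0),round(r["conf"],2),np.round(atz(c,r["at"],H[l]),3))
print(go([.609,-.248,.102]))
E
```

```text
time: 3.55
tool_pos: [0.4005, 0.0973, 0.3223]
tool_rot: [-3.141, -0.0, 1.375]
contact_force: [1.8, 0.2, -0.2]
opening: 0.0007
time: 4.55
tool_pos: [0.5718, -0.1987, 0.3113]
tool_rot: [-3.139, -0.001, 1.373]
contact_force: [-1.1, -0.0, 0.6]
opening: 0.0004
dropper_top [226. 407.] 0.82 [ 0.673 -0.234  0.082]
dropper_top [245. 352.] 0.78 [ 0.605 -0.244  0.082]
dropper_top [242. 296.] 0.73 [ 0.54  -0.227  0.082]
case_top [184. 218.] 0.94 [ 0.452 -0.143  0.034]
dish_top [155. 327.] 0.63 [ 0.597 -0.135  0.014]
dropper [232. 347.] 0.94 [ 0.606 -0.246  0.   ]
dropper [225. 298.] 0.9 [ 0.538 -0.222  0.   ]
case [182. 225.] 0.96 [ 0.451 -0.143  0.   ]
dish [156. 327.] 0.55 [ 0.598 -0.136  0.   ]
dish [232. 353.] 0.36 [ 0.614 -0.248  0.   ]
(array([-41.3,  45.6, 211.6]), array([ 0.5722, -0.1984,  0.3135]), array([3.14 , 0.   , 1.372]), 4.9)
```

View pics/w1.png

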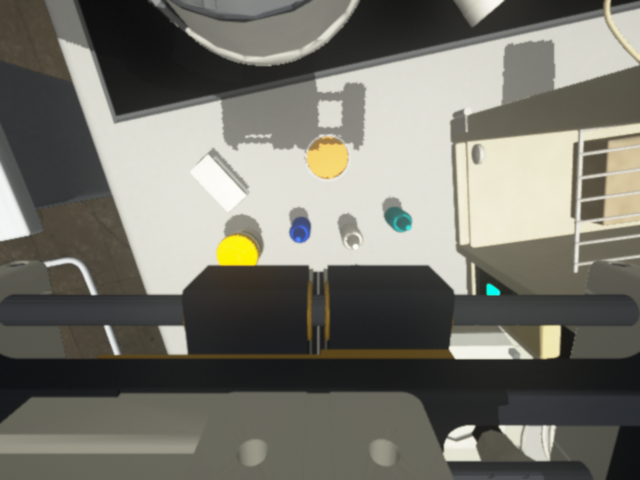

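The wrist view shows the white dropper at (240, 352) between the blue (232, 300) and turquoise (220, 400) ones, the dish at (157, 327), and the case at (181, 219). All agree with the fixed cameras. Before going down I check how far the incubator door handle reaches.

Run:
```python
from h import *
cs=read_camera("scene"); cd=read_camera("side")
def tri(a,b):
    (e1,d1),(e2,d2)=ray(cs,a),ray(cd,b)
    k=np.linalg.lstsq(np.c_[d1,-d2],e2-e1,rcond=None)[0]
    p,q=e1+d1*k[0],e2+d2*k[1]; return np.round((p+q)/2,3),round(np.linalg.norm(p-q),3)
print("handle",tri((290,503),(385,368)),"cyan",tri((331,504),(424,371)))
print("case",tri((328,308),(305,243)),"drop",tri((327,409),(360,299)),"button",tri((184,227),(154,294)))
print(go([.608,-.2465,.102]))
```

```text
handle (array([ 0.746, -0.304,  0.19 ]), np.float64(0.003)) cyan (array([ 0.768, -0.334,  0.08 ]), np.float64(0.003))
case (array([ 0.449, -0.139,  0.037]), np.float64(0.001)) drop (array([ 0.61 , -0.249,  0.084]), np.float64(0.002)) button (array([0.442, 0.345, 0.047]), np.float64(0.003))
(array([-39.7,  44.3, 211.2]), array([ 0.5723, -0.1987,  0.3132]), array([3.141, 0.   , 1.372]), 5.0)
```

```bash
python3 -m inch '[[[-40,44,0,0],[0,0,35,-0.18],[0,0,45,-0.18],[0,0,45,0],[0,0,40,0],[0,0,26,0],[0,0,10,0],[0,0,6,0],[0,0,0,0]]]'
python3 - <<'E'
from h import *
c=wrist(); cv2.imwrite("pics/w2.png",c["img"])
for r in place_of("wrist","dropper_top")[:3]: print(np.round(r["at"],0),round(r["conf"],2),np.round(atz(c,r["at"],.082),3))
print(go([.608,-.2465,.102]))
E
```

```text
time: 6.12
tool_pos: [0.6079, -0.2472, 0.1064]
tool_rot: [3.141, 0.001, 1.731]
contact_force: [-0.1, 0.7, 0.1]
opening: 0.0006
[270. 316.] 0.79 [ 0.608 -0.246  0.082]
[213. 205.] 0.68 [ 0.542 -0.223  0.082]
[52. 95.] 0.48 [ 0.482 -0.151  0.082]
(array([0.8, 0.1, 4.9]), array([ 0.608 , -0.2473,  0.1069]), array([3.140e+00, 1.000e-03, 1.731e+00]), 6.22)
```

View pics/w2.png

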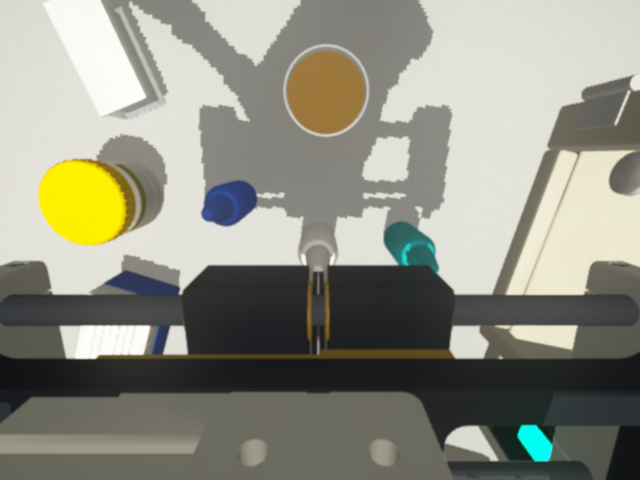

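The wrist view has the white dropper directly under the fingertips (nozzle near (262, 317)), with the dish at (90, 326). I go down 5 mm and hold.

```bash
python3 -m inch '[[[0,0,5,0],[0,0,0,0],[0,0,0,0],[0,0,0,0],[0,0,0,0],[0,0,0,0],[0,0,0,0],[0,0,0,0],[0,0,0,0],[0,0,0,0]]]'
python3 -m inch '[[[0,0,0,0],[0,0,0,0],[0,0,0,0],[0,0,0,0],[0,0,0,0]]]'
python3 - <<'E'
from h import *
c=wrist()
print("dish",atz(c,(90,326),.014))
for l in ("case_top","dish_top"):
  for r in place_of("wrist",l)[:2]: print(l,np.round(r["at"],0),round(r["conf"],2),np.round(atz(c,r["at"],H[l]),3))
print(go([.450,-.140,.102]))
E
```

```text
time: 7.48
tool_pos: [0.6075, -0.247, 0.1007]
tool_rot: [3.142, -0.0, 1.731]
contact_force: [-0.2, 0.3, 0.0]
opening: 0.0003
time: 8.1
tool_pos: [0.6075, -0.2471, 0.1007]
tool_rot: [3.141, -0.0, 1.731]
contact_force: [-0.4, -0.0, -0.2]
opening: 0.0008
dish [ 0.5967322  -0.13874866  0.014     ]
case_top [48. 89.] 0.71 [ 0.451 -0.142  0.034]
case_top [ 88. 329.] 0.51 [ 0.599 -0.141  0.034]
dish_top [ 88. 326.] 0.59 [ 0.597 -0.138  0.014]
(array([ 130.8, -138.4,   -1.3]), array([ 0.6075, -0.2471,  0.1007]), array([ 3.142, -0.   ,  1.731]), 8.25)
```

```bash
python3 -m inch '[[[0,0,-30,0],[33,-35,0,0],[33,-35,0,0],[33,-35,0,0],[32,-33,0,0],[0,0,30,0],[0,0,25,0],[0,0,12,0],[0,0,5,0],[0,0,0,0]]]'
python3 - <<'E'
from h import *
c=wrist(); cv2.imwrite("pics/w3.png",c["img"])
for l in ("case_top","dish_top"):
  for r in place_of("wrist",l)[:2]: print(l,np.round(r["at"],0),round(r["conf"],2),np.round(atz(c,r["at"],H[l]),3))
print(go([.450,-.140,.054]))
E
```

```text
time: 9.5
tool_pos: [0.4506, -0.1399, 0.0589]
tool_rot: [3.141, 0.0, 1.731]
contact_force: [0.4, 0.1, -0.9]
opening: 0.0006
case_top [274. 314.] 0.79 [ 0.45  -0.142  0.034]
dish_top [291. 537.] 0.97 [ 0.596 -0.137  0.014]
dish_top [416. 498.] 0.55 [ 0.6   -0.235  0.014]
(array([ 0.1, -0.8,  5.3]), array([ 0.4509, -0.14  ,  0.0593]), array([3.140e+00, 1.000e-03, 1.731e+00]), 9.65)
```

View pics/w3.png

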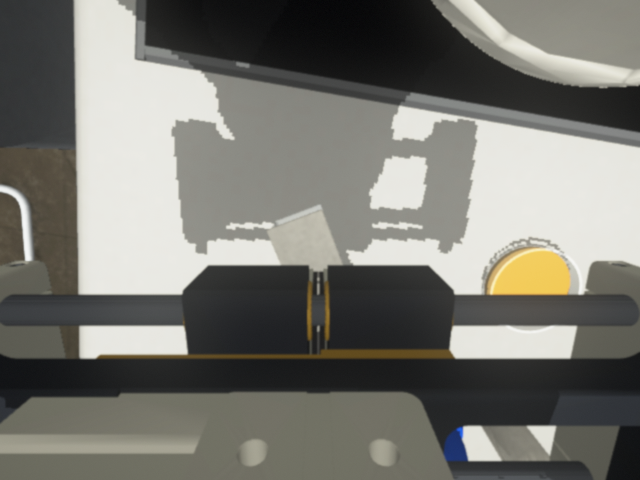

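The wrist view shows the far end of the case at (235, 300), running under the fingertips, and the dish at (288, 530). The positions agree with the earlier ones. I go down 5 mm and hold.

```bash
python3 -m inch '[[[0,-1,5,0],[0,0,0,0],[0,0,0,0],[0,0,0,0],[0,0,0,0],[0,0,0,0],[0,0,0,0],[0,0,0,0],[0,0,0,0],[0,0,0,0]]]'
python3 -m inch '[[[0,0,0,0],[0,0,0,0],[0,0,0,0],[0,0,0,0],[0,0,0,0]]]'
python3 - <<'E'
from h import *
print(go([.597,-.138,.034]))
E
```

```text
time: 10.9
tool_pos: [0.4494, -0.1398, 0.0537]
tool_rot: [-3.142, -0.0, 1.731]
contact_force: [-0.6, -0.5, -0.3]
opening: 0.0005
time: 11.52
tool_pos: [0.4494, -0.1399, 0.0537]
tool_rot: [3.142, -0.0, 1.731]
contact_force: [0.3, 0.7, -0.1]
opening: 0.0005
(array([-21.7, 146. ,  19.7]), array([ 0.4494, -0.1399,  0.0537]), array([ 3.142, -0.   ,  1.731]), 11.53)
```

```bash
python3 -m inch '[[[0,0,-50,0],[-7,49,-10,0],[-7,49,0,0],[-8,48,0,0],[0,0,30,0],[0,0,25,0],[0,0,12,0],[0,0,8,0],[0,0,0,0]]]'
python3 - <<'E'
from h import *
c=wrist(); cv2.imwrite("pics/w4.png",c["img"])
for l in ("case_top","dish_top","dropper_top"):
  for r in place_of("wrist",l)[:2]: print(l,np.round(r["at"],0),round(r["conf"],2),np.round(atz(c,r["at"],H[l]),3))
print(go([.597,-.138,.034]))
E
```

```text
time: 12.65
tool_pos: [0.5971, -0.1384, 0.0388]
tool_rot: [3.141, -0.0, 1.731]
contact_force: [-0.4, 0.5, 0.2]
opening: 0.0006
case_top [248.  29.] 0.7 [ 0.451 -0.142  0.034]
dish_top [270. 315.] 0.93 [ 0.597 -0.138  0.014]
(array([ 0.6, -0.4,  5.6]), array([ 0.5975, -0.1385,  0.0396]), array([3.140e+00, 1.000e-03, 1.731e+00]), 12.85)
```

View pics/w4.png

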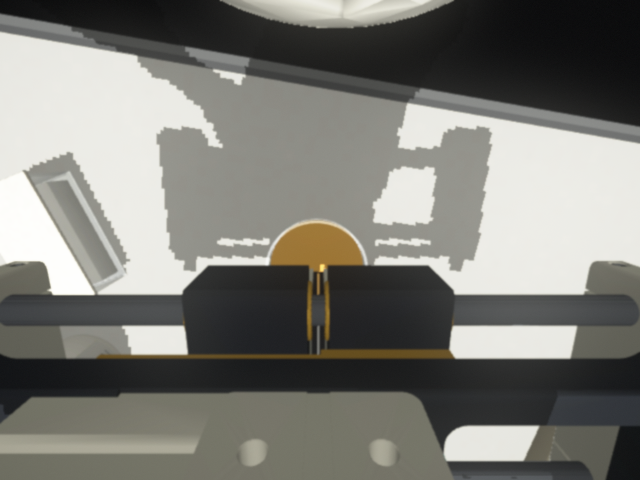

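The dish is centred under the fingertips, its far rim at (219, 318), and the case is undisturbed at left. I go down 5 mm and hold, then rise straight up.

```bash
python3 -m inch '[[[0,0,5,0],[0,0,0,0],[0,0,0,0],[0,0,0,0],[0,0,0,0],[0,0,0,0],[0,0,0,0],[0,0,0,0],[0,0,0,0],[0,0,0,0]]]'
python3 -m inch '[[[0,0,0,0],[0,0,0,0],[0,0,0,0],[0,0,0,0],[0,0,0,0]]]'
python3 -m inch '[[[0,0,-40,0],[0,0,-50,0],[0,0,-50,0],[0,0,-50,0],[0,0,-50,0],[0,0,-50,0],[0,0,0,0]]]'
python3 - <<'E'
from h import *
print(go([.41,.0,.324]))
R=mat(observe()["tool_rot"]); print(R.T@(np.array([.442,.343,.3])-[.41,.0,.324])*1000)
E
```

```text
time: 14.1
tool_pos: [0.597, -0.1383, 0.0337]
tool_rot: [3.142, -0.0, 1.731]
contact_force: [-0.3, 0.7, 0.1]
opening: 0.0007
time: 14.72
tool_pos: [0.597, -0.1383, 0.0337]
tool_rot: [3.142, -0.0, 1.731]
contact_force: [-0.7, 0.6, 0.8]
opening: 0.0004
time: 15.6
tool_pos: [0.5983, -0.1388, 0.3287]
tool_rot: [3.133, 0.005, 1.731]
contact_force: [0.7, -0.3, -0.1]
opening: 0.0004
(array([ 167.1, -163.8,    2.6]), array([ 0.5983, -0.1388,  0.3287]), array([3.133, 0.005, 1.731]), 15.6)
[333.62342533  86.05987397  23.19715854]
```

```bash
python3 -m inch '[[[42,-41,0,0],[42,-41,0,0],[42,-41,0,0],[42,-41,0,0],[50,12,0,0],[50,12,0,0],[50,12,0,0],[50,12,0,0],[50,12,0,0],[50,12,0,0]]]'
python3 -m inch '[[[20,8,30,0],[0,5,50,0],[0,0,50,0],[0,0,0,0],[0,0,0,0]]]'
python3 - <<'E'
from h import *
c=wrist(); cv2.imwrite("pics/w5.png",c["img"])
for l in ("check_top","check_box"):
  for r in place_of("wrist",l)[:2]: print(l,np.round(r["at"],0),round(r["conf"],2),np.round(atz(c,r["at"],H[l]),3))
print(go([.442,.343,.055]))
E
```

```text
time: 16.85
tool_pos: [0.4311, 0.3106, 0.3226]
tool_rot: [-3.14, 0.001, 1.731]
contact_force: [0.8, 1.1, -0.1]
opening: 0.0006
time: 17.48
tool_pos: [0.442, 0.3312, 0.1953]
tool_rot: [3.14, -0.001, 1.731]
contact_force: [0.5, 0.1, 0.1]
opening: 0.0004
check_top [223. 313.] 0.94 [0.438 0.337 0.055]
check_box [214. 319.] 0.62 [0.444 0.337 0.   ]
(array([ 11.4,   1. , 141. ]), array([0.4423, 0.3313, 0.196 ]), array([ 3.138e+00, -1.000e-03,  1.731e+00]), 17.62)
```

View pics/w5.png

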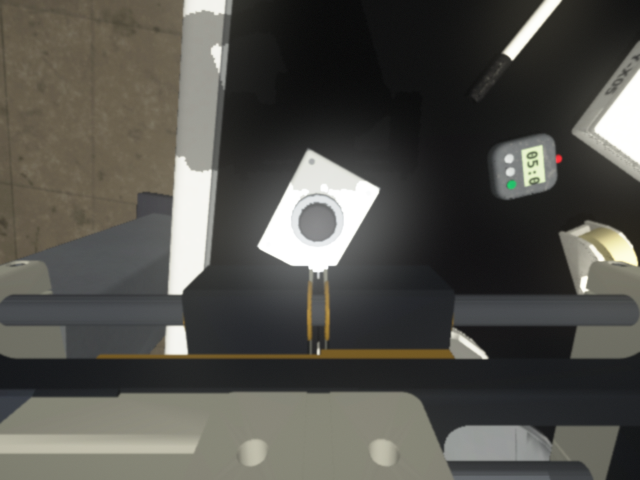

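The button is at (222, 318) in the wrist view, about (0.440, 0.339), a little ahead of the fingertips, and nothing stands close by. I move over it and go down to just above.

```bash
python3 -m inch '[[[8,-1,20,0],[0,0,40,0],[0,0,40,0],[0,0,20,0],[0,0,8,0],[0,0,0,0],[0,0,0,0]]]'
python3 - <<'E'
from h import *
c=wrist(); cv2.imwrite("pics/w6.png",c["img"][150:,150:500])
for r in place_of("wrist","check_top")[:2]: print(np.round(r["at"],0),round(r["conf"],2),np.round(atz(c,r["at"],.055),3))
print(go([.440,.339,.055]))
E
```

```text
time: 18.5
tool_pos: [0.4398, 0.3391, 0.0671]
tool_rot: [3.139, -0.001, 1.731]
contact_force: [-1.2, -0.1, 0.6]
opening: 0.0006
[283. 317.] 0.92 [0.441 0.337 0.055]
(array([-0. ,  0.4, 11.8]), array([0.4396, 0.3389, 0.0668]), array([ 3.140e+00, -1.000e-03,  1.731e+00]), 18.6)
```

View pics/w6.png

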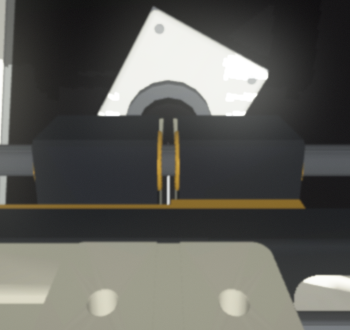

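The button and its collar are centred under the fingertips, so I press in small steps.

```bash
python3 -m inch '[[[0,0,6,0],[0,0,4,0],[0,0,2,0],[0,0,0,0]]]'; python3 -m inch '[[[0,0,2,0],[0,0,2,0],[0,0,1,0],[0,0,0,0],[0,0,0,0]]]'
```

```text
time: 19.1
tool_pos: [0.4389, 0.3385, 0.0536]
tool_rot: [-3.141, 0.0, 1.731]
contact_force: [0.0, 0.5, 1.5]
opening: 0.0005
time: 19.73
tool_pos: [0.439, 0.3386, 0.0492]
tool_rot: [3.141, -0.0, 1.731]
contact_force: [-1.6, -1.7, 6.6]
opening: 0.0006
```

```bash
python3 -m inch '[[[0,0,0.5,0],[0,0,0.5,0],[0,0,0,0],[0,0,0,0]]]'; python3 -m inch '[[[0,0,-5,0],[0,0,-10,0],[0,0,-40,0],[0,0,-50,0],[0,0,-50,0],[0,0,-40,0],[0,0,0,0],[0,0,0,0],[0,0,0,0],[0,0,0,0]]]'
python3 - <<'E'
from h import *
a,b=read_camera("scene"),read_camera("side")
cv2.imwrite("pics/fin.png",np.hstack([a["img"][140:460,180:480],b["img"][130:450,190:490]]))
for n,c in (("scene",a),("side",b)):
  for l in ("dropper_top","case_top","dish_top","check_top"):
    print(n,l,[np.round(atz(c,r["at"],H[l])[:2],3) for r in place_of(n,l)[:3]])
w=wrist();r=place_of("wrist","check_top")[0];print(np.round(atz(w,r["at"],.055),3),r["conf"],observe()["time"],observe()["contact_force"])
E
```

```text
time: 20.23
tool_pos: [0.439, 0.3386, 0.0491]
tool_rot: [3.141, -0.0, 1.731]
contact_force: [-4.1, -3.1, 13.1]
opening: 0.0007
time: 21.48
tool_pos: [0.4387, 0.3383, 0.2416]
tool_rot: [-3.14, 0.001, 1.731]
contact_force: [-0.1, 0.6, -1.3]
opening: 0.0006
scene dropper_top [array([ 0.604, -0.248]), array([ 0.54 , -0.227]), array([ 0.675, -0.233])]
scene case_top [array([ 0.446, -0.132]), array([0.429, 0.3  ])]
scene dish_top [array([ 0.588, -0.14 ])]
scene check_top [array([0.442, 0.334])]
side dropper_top [array([ 0.552, -0.222]), array([ 0.611, -0.248]), array([ 0.675, -0.244])]
side case_top [array([ 0.446, -0.135])]
side dish_top [array([ 0.605, -0.137])]
side check_top [array([0.451, 0.334])]
[0.439 0.335 0.055] 0.86 22.075 [ 0.03890713 -0.27238049  0.23443706]
```

View pics/fin.png

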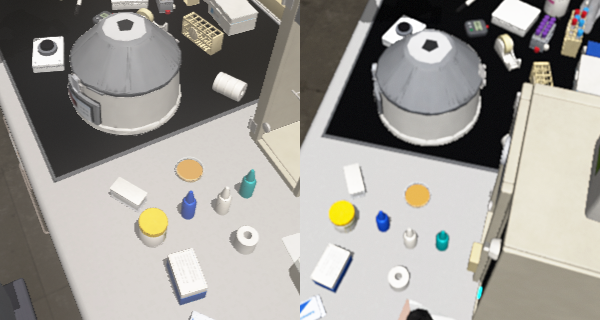

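Both views show every item where it stood before. The button hit its stop (z stayed at 49 mm while the force rose to 13 N), and the arm is now clear above it. I hand in.

```bash
python3 -c "
from cell import *
hand_in(); print(observe()['time'])"
```

```text
the job is handed in; nothing more can be done
the job is handed in; nothing more can be done
```

The check is done in the order asked and handed in at about 22 s of the 67 s allowed; no verdict came back.

- **Pointing:** I held the closed fingertips about 19–20 mm above the white dropper, then the slide case, then the petri dish, for at least 1.5 s each. The measured sideways error was about 2 mm or less each time.
- **Button:** I pressed it to its stop. The fingertips stayed at 49 mm while the force rose from 6.6 to 13 N, against about 4 N needed. I then backed off to 0.24 m.
- **Last checks:** The wrist force was about zero. In the scene and side pictures all six items and the two coloured look-alikes stand where they were.
- **Less certain:** The fixed cameras disagree by up to about 17 mm in the dish's x position, before and after alike. I relied on the closer wrist view, which gave the same place every time. I did not measure the button's height after release; that it came up rests on the tool being clear of it and on how it looks in the last pictures.

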